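# Fit a filter slide in a probe-station lamp housing

## Task

Take the red dust cover off the inclined neck of the lamp housing and set it down in the steel tray, lying flat with its handle up. Then take the blue filter slide out of the rack and slide it, blade first, fully home into the slot in the neck so that its shoulder sits on the neck's face. Lower things into place rather than dropping them, and leave the yellow slide, the positioner and the bottle where they are.

Things in the scene. Friction and masses are not known exactly. Their poses are not given: they have to be found in the camera images.
- housing: Black lamp housing, fixed to the table: base 170 (x, from -70 to +100) x 150 (y) x 20 mm, with a finned lamp block 106 mm high at x = 35 to 95 mm, y within 50 mm of the middle, and an aluminium neck leaning 30 degrees from vertical towards the housing's -x (roughly to the robot's left). Origin on the table, z up, y along the neck's wide side; the neck's face is centred 20 mm to -x of the origin.
- mouth (a point): Centre of the neck's upper end face, at the mouth of the slot, about 132 mm above the table. Its z axis points out of the neck along its axis (30 degrees from vertical), y along the neck's 85 mm side (level), x along its 55 mm side. The neck is 100 mm long; the slot in its face is 11 mm (x) by 64 mm (y), centred, 85 mm deep along -z, with a 3 mm chamfer.
- cover: Loose red dust cover, 67 (x) x 97 (y) x 30 mm (z), an open-bottomed cap with 4 mm walls and a 5 mm top, slipped 25 mm over the end of the neck (2 mm play all round). Black bar handle on top: 14 mm thick (x), 60 mm long (y), from z = 30 to z = 68 mm. Origin at the centre of the open lower rim, z up through the handle. On the neck its z lies along the neck's axis. 120 g or so.
- tray: Fixed open steel tray, 170 (x) x 150 (y) x 20 mm high, walls 4 mm. Origin at the centre of its underside, z up.
- tray_in (a point): Centre of the tray's inner floor (4 mm above the table), axes as the tray's.
- rack: Fixed grey rack block, 55 (x) x 200 (y) x 45 mm (z), origin at the centre of its underside. Two slots in its top, each 10 mm (x) by 64 mm (y), 40 mm deep, centred at y = -50 and +50 mm; a filter slide stands upright in each (which is in which varies).
- blue_slide: Blue filter slide, loose, about 130 g, 126 mm tall: a blade 8 mm thick (x), 60 mm wide (y), from z = 0 to 80 mm, dark with a blue window; a shoulder flange 20 (x) x 74 (y) mm from z = 80 to 86 mm; a blue grip 14 mm thick (x), 36 mm wide (y), from z = 86 to 126 mm. Origin at the centre of the blade's lower end, z up through the grip. It works either way round.
- blue_shoulder (a point): Centre of the underside of the blue slide's shoulder flange (80 mm above its origin), axes as the slide's. Coincides with mouth when the slide is home.
- yellow_slide: The same slide in yellow, standing in the other rack slot; to be left alone. Origin and axes as the blue slide's.
- positioner: Bystander: black micropositioner with blue knobs, 70 x 60 mm, 96 mm high. Origin at the centre of its underside.
- bottle: Bystander: white bottle with a red cap, 60 mm in diameter, 130 mm high. Origin at the centre of its underside.

How it is judged:
By the outcome, as a careful person would: the job done as asked, in the order asked, and still so for the second after the job is handed in, with the robot touching nothing.
It also fails if it takes over 66 s, if anything falls off the work surface, if the arm or the gripper's body presses on something with over 40 N, if the wrist force passes 120 N, or if a joint passes its speed limit or range.

## Robot

A 6-joint arm with a two-finger parallel gripper is mounted at the origin on the work surface. World frame = base frame: x ahead of the robot, y to its left, z up, the work surface at z = 0. Lengths are in m, angles in rad, forces in N, time in s.
With the tool pointing down it reaches from about 0.275 to 0.875 m from the base axis. Payload 12.5 kg.
Tool frame: the origin (TCP) lies on the centre line of the jaws, within the pads' length; the fingertips stand r.finger_overhang ahead of it and the grasp point (between the pads) lies 3 mm ahead of it (r.finger_overhang is the distance from the TCP to the fingertips, in m); z points along the fingers, y is the line along which they close (so a half turn about z gives the same grasp; the last joint's range is limited). The gripper opens to 85 mm and grips with 20 to 120 N. Pads are 22 mm wide; open, the fingers measure 114 mm over their backs; the gripper's body (76 mm by 85 mm) begins 54 mm behind the grasp point. The pads swing forward as they close: fully open they stand 13 mm farther back than shut.
Start: joints at [-1.248, 0.351, 1.652, -0, 1.139, -0.085], TCP at [0.218, -0.505, 0.253] pointing down, gripper open.
Joint ranges: [-2.75, 2.75], [-0.79, 2.1], [0.01, 2.65], [-1.57, 4.71], [0.07, 3.14], [-2.87, 2.87]. Speed limits (rad/s): [2.22, 2.22, 2.79, 3.14, 3.14, 3.14].

## Interface

Orientations are given as a unit quaternion [x, y, z, w].
In Python, from cell import r, optics gives the robot as it stands. The module is installed in compiled form; this text tells all that it offers. Calls block until the motion is done:
- r.move_to(position, orientation): joint-space move of the TCP to a pose.
- r.move_linear(position, rot=None, vel=0.15): straight line of the TCP; rot=None keeps the orientation; vel is the mean speed in m/s.
- r.set_joints(angles): joint-space move.
- r.set_gripper(opening, squeeze=None): opening from 0.0 (shut) to 1.0 (fully open); squeeze is the grip in N (None keeps the last); returns when the fingers have stopped.
- r.sleep(seconds).
- r.inverse_kinematics(position, orientation): joint angles nearest the present ones, or None.
- optics.get_image(name): name is "scene" or "top"; returns a dict with "pixels" (400x640x3 uint8, red, green, blue), "depth" (400x640 float32, m along the optical axis (not along the pixel's ray), 0 where there is no reading), "fx", "fy", "cx", "cy" (pixels), "D" ([k1, k2, p1, p2, k3] as OpenCV has them; the pictures are not rectified), "camera_from_world" (4x4, takes a point from world to camera coordinates). Camera axes: x right, y down, z forward; pixel columns grow to the right and rows downward; lengths in m; the calibration is good to about 2 mm. A picture is of the moment at which its call begins.
A pose or a line that the arm cannot do raises r.PlanningError and nothing moves.
- r.hand_in(): hands the job in; it is judged then, once.
Readings, each from a call of its own:
- r.current_t(): time.
- r.current_q(): joint angles.
- r.current_qvel(): joint speeds.
- r.current_effort(): joint torques, N m.
- r.current_tool_pos(): TCP position.
- r.current_ee_rot(): TCP orientation.
- r.current_contact_force(): force on the tool from outside, world axes, zero at the start.
- r.current_torque(): the same for the moment, N m.
- r.current_opening(): opening from 0.0 (shut) to 1.0 (fully open).
- r.current_finger_force(): force on a finger pad.
Only numpy, scipy, OpenCV 4.12 (cv2) and the standard library are available. Lean on these libraries where they do the work, as an engineer would, in place of code of your own. Each camera call takes 0.05 s, during which the arm holds its last target. There are 200 camera calls.

## Working session

There is one attempt and no reset: what is moved stays moved. The work goes in short steps, each a Python script; the robot and the scene stay as the last script left them, time stands still between calls to the robot, and variables do not carry over. Pictures are saved under pics/ and viewed, at most 10 in all, crops included, and the job is handed in when it is done.

```bash
mkdir -p pics; ls
python3 - <<'E'
from cell import r, optics
import cv2,numpy as np
np.set_printoptions(precision=4,suppress=True)
print(r.current_t(),r.finger_overhang)
for n in("scene","top"):
    d=optics.get_image(n)
    np.savez(f"{n}0.npz",**d)
    cv2.imwrite(f"pics/{n}0.png",d["pixels"][:,:,::-1])
    print(n,d["fx"],d["fy"],d["cx"],d["cy"],d["D"]);print(d["camera_from_world"],(d["depth"]>0).mean())
E
```

```text
pics
0.0 0.022
scene 427.3870702123437 427.3870702123437 318.8540436151419 201.11686952539063 [0.0221 0.     0.     0.     0.    ]
[[ 0.1363  0.9905  0.0178 -0.066 ]
 [ 0.6358 -0.0737 -0.7683 -0.292 ]
 [-0.7597  0.116  -0.6398  1.5426]
 [ 0.      0.      0.      1.    ]] 0.9960546875
top 422.0849256419025 422.0849256419025 317.7318808603381 195.75988588180667 [-0.1064  0.      0.      0.      0.    ]
[[ 0.0059 -0.9999  0.0155 -0.0247]
 [-0.9968 -0.0071 -0.0791  0.5908]
 [ 0.0792 -0.015  -0.9967  1.1621]
 [ 0.      0.      0.      1.    ]] 0.9961953125
```

View pics/scene0.png

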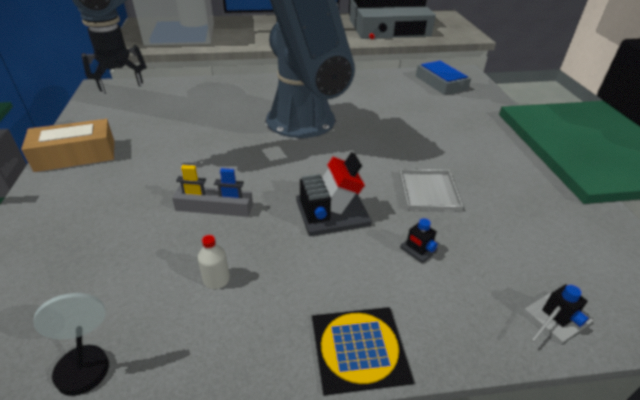

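View pics/top0.png

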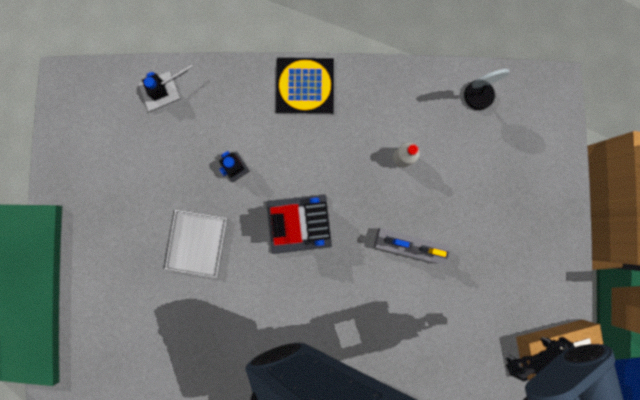

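The scene view shows the housing with its red cover near (345,180), the tray at (432,190) and the rack at (213,200) with yellow left and blue right. In the top view the cover is at (285,225), the tray at (196,243), blue at (402,243) and yellow at (438,253).

```bash
cat > h.py <<'E'
import numpy as np,cv2
np.set_printoptions(precision=4,suppress=True)
def K(d): return np.array([[d["fx"],0,d["cx"]],[0,d["fy"],d["cy"]],[0,0,1.]])
def rays(d,uv):
    n=cv2.undistortPoints(np.asarray(uv,float).reshape(-1,1,2),K(d),d["D"]).reshape(-1,2)
    T=d["camera_from_world"];R=T[:3,:3]
    return -R.T@T[:3,3], np.c_[n,np.ones(len(n))]@R       # rays scaled to unit optical depth
def onplane(d,uv,z):
    o,v=rays(d,uv); return o+v*((z-o[2])/v[:,2])[:,None]
def cloud(d):
    g=np.stack(np.meshgrid(np.arange(640),np.arange(400)),-1).reshape(-1,2)
    o,v=rays(d,g); P=o+v*d["depth"].reshape(-1,1); return P.reshape(400,640,3)
def project(d,P):
    T=d["camera_from_world"]; return cv2.projectPoints(np.asarray(P,float).reshape(-1,1,3),cv2.Rodrigues(T[:3,:3])[0],T[:3,3],K(d),d["D"])[0].reshape(-1,2)
def tri(d1,uv1,d2,uv2):
    o1,v1=rays(d1,uv1);o2,v2=rays(d2,uv2);v1=v1[0];v2=v2[0]
    s=np.linalg.lstsq(np.c_[v1,-v2],o2-o1,rcond=None)[0]
    a=o1+s[0]*v1;b=o2+s[1]*v2; return (a+b)/2,np.linalg.norm(a-b)
def mask(d,c,box):
    h=cv2.cvtColor(d["pixels"],cv2.COLOR_RGB2HSV).astype(int);H,S,V=h[...,0],h[...,1],h[...,2]
    m={"red":((H<8)|(H>172))&(S>150)&(V>60),"blue":(abs(H-111)<10)&(S>150)&(V>60),"yellow":(abs(H-25)<8)&(S>150)&(V>90)}[c]
    o=np.zeros_like(m);x0,y0,x1,y1=box;o[y0:y1,x0:x1]=m[y0:y1,x0:x1];return o
E
python3 - <<'E'
from h import *
S=dict(np.load("scene0.npz"));T=dict(np.load("top0.npz"))
CS,CT=cloud(S),cloud(T)
print("table",CS[330,250],CT[130,330],CT[290,250],CS[240,150], 'std',CT[110:130,320:360,2].std())
for c,bs,bt in(("red",(315,150,375,200),(260,195,310,250)),("blue",(215,160,245,200),(380,230,420,260)),("yellow",(175,160,205,200),(420,240,455,265))):
    for n,d,C,b in(("S",S,CS,bs),("T",T,CT,bt)):
        m=mask(d,c,b);P=C[m];print(c,n,m.sum(),P.mean(0),np.percentile(P,2,0),np.percentile(P,98,0))
        v,u=np.nonzero(m);print("   px",u.min(),u.max(),v.min(),v.max())
a=cv2.resize(S["pixels"][140:240,165:475],None,fx=2.55,fy=2.55,interpolation=cv2.INTER_CUBIC)
b=cv2.resize(T["pixels"][185:300,155:465],None,fx=2.55,fy=2.55,interpolation=cv2.INTER_CUBIC)
cv2.imwrite("pics/crop.png",np.vstack([a,b])[:,:,::-1])
E
```

```text
table [ 0.8494 -0.1924 -0.0016] [ 0.786  -0.056  -0.0041] [0.3239 0.1689 0.0006] [ 0.5609 -0.4343  0.0001] std 0.09501488414335507
red S 664 [0.5306 0.0554 0.1358] [0.4697 0.0261 0.1075] [0.5619 0.0957 0.1518]
   px 328 363 157 193
red T 817 [0.5095 0.0549 0.1431] [0.4611 0.0252 0.0546] [0.5575 0.098  0.1578]
   px 270 302 204 244
blue S 349 [ 0.4697 -0.2347  0.0912] [ 0.4621 -0.2551  0.0484] [ 0.4762 -0.2159  0.1315]
   px 221 238 169 196
blue T 97 [ 0.4636 -0.2326  0.1258] [ 0.4539 -0.2545  0.0913] [ 0.4731 -0.2167  0.1346]
   px 392 409 239 247
yellow S 385 [ 0.4426 -0.332   0.0916] [ 0.2432 -0.3586  0.001 ] [ 0.453  -0.3131  0.1314]
   px 181 201 165 194
yellow T 108 [ 0.4399 -0.3266  0.1343] [ 0.4295 -0.3519  0.0892] [ 0.4489 -0.3123  0.1348]
   px 429 446 248 256
```

View pics/crop.png

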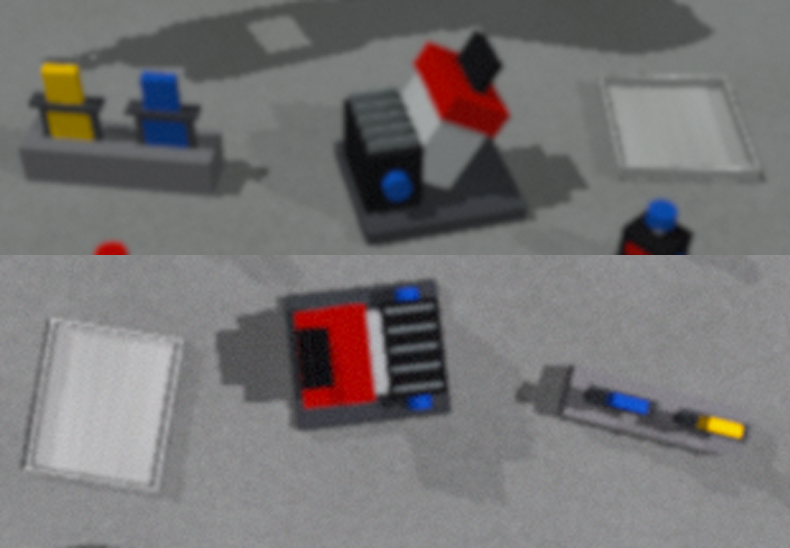

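The crop shows the cover top and black handle leaning to the robot's left, the lamp block on the right, and the blue slide in the rack slot nearer the housing. The depth agrees with the plane heights, so I'll fit the parts next.

```bash
cat > fit.py <<'E'
from h import *
S=dict(np.load("scene0.npz"));T=dict(np.load("top0.npz"))
def plane(P):
    for _ in range(8):
        c=P.mean(0);n=np.linalg.svd(P-c,full_matrices=False)[2][2];n*=np.sign(n[2]);e=(P-c)@n
        P=P[abs(e)<max(2*np.std(e),.0012)]
    return c,n,len(P)
def rect(P2):
    (c,wh,a)=cv2.minAreaRect(np.float32(P2*1000)); return np.array(c)/1000,np.round(wh,1),a
for n,d,bs in(("S",S,[(315,150,375,200),(215,160,245,200),(175,160,205,200)]),("T",T,[(260,195,310,250),(380,230,420,260),(420,240,455,265)])):
    C=cloud(d);print("==",n)
    m=mask(d,"red",bs[0]);P=C[m&(C[...,2]>.1)]
    # cover top: seed by normals near 30 deg tilt
    P0=P
    for n0 in [np.array([0,.5,.866])]:
        h=P@n0;hist,e=np.histogram(h,60);k=e[hist.argmax()];P=P[abs(h-k)<.006]
    c,nn,N=plane(P);print("cover top plane",c,nn,N,"tilt",np.degrees(np.arccos(nn[2])),"az",np.degrees(np.arctan2(nn[1],nn[0])))
    y=np.cross([0,0,1],nn);y/=np.linalg.norm(y);x=np.cross(y,nn)
    B=C[bs[0][1]-12:bs[0][3],bs[0][0]-10:bs[0][2]].reshape(-1,3);col=d["pixels"][bs[0][1]-12:bs[0][3],bs[0][0]-10:bs[0][2]].reshape(-1,3).max(1)
    q=(B-c)@nn;a=B[(abs(q)<.004)&(np.linalg.norm(B-c,axis=1)<.08)]
    f=lambda A:np.c_[(A-c)@x,(A-c)@y]
    r_,wh,an=rect(f(a));print(" rim rect centre",c+r_[0]*x+r_[1]*y,wh,an,"y",y)
    H=B[(q>.012)&(q<.045)&(col<90)&(np.linalg.norm(B-c,axis=1)<.1)]
    print(" handle",len(H),"q98",np.percentile((H-c)@nn,98)); 
    Ht=H[(H-c)@nn>.033]
    if len(Ht)>5: r_,wh,an=rect(f(Ht));print(" handle top centre",c+r_[0]*x+r_[1]*y+.038*nn,wh,an,len(Ht))
    for cc,b in zip(("blue","yellow"),bs[1:]):
        m=mask(d,cc,b);A=C[m];t=A[A[:,2]>.124]; r_,wh,an=rect(t[:,:2]);print(cc,"top",len(t),r_,t[:,2].mean(),t.mean(0),wh,an)
        v,u=np.nonzero(m&(C[...,2]>.124));
    # rack top, tray
    for nm,lo,hi,bb in(("rack",.040,.050,(.38,.55,-.42,-.15)),("tray rim",.014,.026,(.35,.6,.17,.4)),("base",.014,.024,(.4,.62,-.08,.14)),("fin",.1,.112,(.4,.6,-.09,.05))):
        A=C.reshape(-1,3);A=A[(A[:,2]>lo)&(A[:,2]<hi)&(A[:,0]>bb[0])&(A[:,0]<bb[1])&(A[:,1]>bb[2])&(A[:,1]<bb[3])]
        if len(A)>5:r_,wh,an=rect(A[:,:2]);print(nm,len(A),r_,wh,an,A[:,2].mean())
E
python3 fit.py
```

```text
== S
cover top plane [0.5218 0.0617 0.1404] [-0.0599  0.4939  0.8675] 237 tilt 29.833343013569614 az 96.91861063461506
 rim rect centre [0.5092 0.0679 0.1359] [ 69.8 100.2] 0.3571888506412506 y [-0.9927 -0.1205  0.    ]
 handle 215 q98 0.038546927089928226
 handle top centre [0.5067 0.0869 0.1688] [62.9 16.6] 87.18994140625 77
blue top 63 [ 0.4679 -0.2337] 0.12896856360359582 [ 0.4688 -0.2335  0.129 ] [32.4 14.5] 75.04537963867188
yellow top 70 [ 0.8952 -0.2265] 0.13832829965156326 [ 0.4572 -0.3276  0.1383] [959.7  34.2] 13.00850772857666
rack 813 [ 0.4538 -0.2843] [201.1  59.2] 75.82685089111328 0.044489869289087755
tray rim 357 [0.456  0.3214] [153.3 177. ] 81.75142669677734 0.018003596914891857
base 1064 [0.5162 0.0313] [151.5 170.4] 6.6908040046691895 0.019326180619717328
fin 401 [0.5174 0.0004] [90.8 87.8] 7.644069671630859 0.10448403489178432
== T
cover top plane [0.5094 0.0614 0.1414] [-0.0591  0.5     0.864 ] 492 tilt 30.229873234519022 az 96.74223883417807
 rim rect centre [0.5087 0.0694 0.1368] [71.3 97. ] 0.29216405749320984 y [-0.9931 -0.1174  0.    ]
 handle 242 q98 0.04083940767527247
 handle top centre [0.5057 0.0878 0.1699] [57.1 16.6] 88.7784194946289 136
blue top 78 [ 0.4637 -0.2344] 0.1313343088713823 [ 0.4638 -0.234   0.1313] [36.6 13.6] 76.12923431396484
yellow top 82 [ 0.4695 -0.1771] 0.14407425807506924 [ 0.4394 -0.3269  0.1441] [352.   14.6] 78.65512084960938
rack 978 [ 0.4513 -0.2831] [201.6  55.6] 75.38617706298828 0.04530408451329719
tray rim 354 [0.4554 0.3222] [152.8 170.7] 81.20655059814453 0.019826785513882377
base 959 [0.5131 0.033 ] [150.3 170.5] 7.078577518463135 0.02005626895413582
fin 253 [ 0.5153 -0.0086] [90.7 67.4] 6.851955890655518 0.10615389146939082
```

```bash
cat > poses.py <<'E'
from h import *
from scipy.spatial.transform import Rotation as R
az=np.radians(96.85); t=np.radians(30)
n=np.array([np.sin(t)*np.cos(az),np.sin(t)*np.sin(az),np.cos(t)])
my=np.array([np.sin(az),-np.cos(az),0]); mx=np.cross(my,n)   # mouth axes
mouth=np.array([.5097,.0666,.132]); top=np.array([.5088,.0688,.1365])
def q(z,y): z=np.array(z,float);y=np.array(y,float);return R.from_matrix(np.c_[np.cross(y,z),y,z]).as_quat()
down=[0,0,-1.]
def dy(deg): a=np.radians(deg);return [np.cos(a),np.sin(a),0]
E
python3 - <<'E'
from poses import *
from cell import r
for s in(1,-1):
    print(s,"grasp",r.inverse_kinematics(top+.028*n,q(-n,s*mx)),"pre",r.inverse_kinematics(top+.13*n,q(-n,s*mx)))
    print(" tray",r.inverse_kinematics([.4557,.3218,.07],q(down,dy(-98.5+(0 if s>0 else 180)))))
    print(" rack",r.inverse_kinematics([.465,-.2345,.117],q(down,dy(-14.4+(0 if s>0 else 180)))))
    print(" ins",r.inverse_kinematics(mouth+.032*n,q(-n,s*mx)),r.inverse_kinematics(mouth+.14*n,q(-n,s*mx)))
E
```

```text
1 grasp [ 0.304   0.4862  1.8018 -0.6036  1.0471  2.115 ] pre [ 0.3962  0.3898  1.6931 -0.5295  1.2605  2.0644]
 tray [ 0.5314  0.6159  1.759  -0.      0.7667  2.2506]
 rack [-0.5565  0.4862  1.8394 -0.      0.8159 -0.3052]
 ins [ 0.3032  0.4886  1.8009 -0.6043  1.0454  2.1155] [ 0.4006  0.3876  1.685  -0.5268  1.2714  2.0625]
-1 grasp [ 0.304   0.4862  1.8018 -0.6036  1.0471 -1.0266] pre [ 0.3962  0.3898  1.6931 -0.5295  1.2605 -1.0772]
 tray [ 0.5314  0.6159  1.759  -0.      0.7667 -0.891 ]
 rack [-0.5565  0.4862  1.8394 -0.      0.8159  2.8364]
 ins [ 0.3032  0.4886  1.8009 -0.6043  1.0454 -1.0261] [ 0.4006  0.3876  1.685  -0.5268  1.2714 -1.0791]
```

Run:
```python
from poses import *
from cell import r,optics
Q=q(-n,-mx)
r.set_gripper(.55,40)
r.move_to(top+.12*n,Q)
r.move_linear(top+.028*n,vel=.1)
print(r.current_contact_force())
r.set_gripper(0,40)
print(r.current_opening(),r.current_finger_force(),r.current_contact_force(),r.current_t())
r.move_linear(top+.034*n,vel=.03);print(r.current_contact_force())
r.move_linear(top+.12*n,vel=.08)
print(r.current_opening(),r.current_finger_force(),r.current_contact_force(),r.current_t())
ims=[]
for k in("scene","top"):
    d=optics.get_image(k);np.savez(k+"1.npz",**d);ims.append(d["pixels"])
a=cv2.resize(ims[0][110:230,260:480],None,fx=2.5,fy=2.5);b=cv2.resize(ims[1][170:290,150:370],None,fx=2.5,fy=2.5)
cv2.imwrite("pics/lift.png",np.vstack([a,b])[:,:,::-1])
```

```text
[-0.0824  0.1735  0.2806]
0.15628390977452997 40.1106995344162 [-1.5718  2.3805  3.344 ] 4.4833
[-0.2942  0.0254 -1.5586]
0.15189673694040098 39.15358364582062 [ 0.2129 -0.085  -1.2582] 6.0583
```

View pics/lift.png

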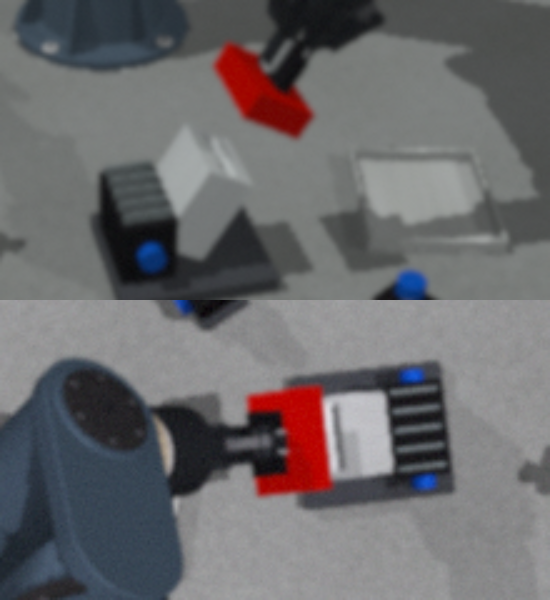

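The cover is off the neck and square in the gripper, and the slot is now visible. Next is the tray.

Run:
```python
from poses import *
from cell import r,optics
Q=q(down,dy(81.5)); t=np.array([.4557,.3218,0])
r.move_to(t+[0,0,.13],Q)
r.sleep(.2);f0=r.current_contact_force()[2]
r.move_linear(t+[0,0,.068],vel=.08)
z=.068
while z>.055:
    z-=.001;r.move_linear(t+[0,0,z],vel=.02);f=r.current_contact_force()[2]-f0
    if f>2.5:break
print(z,f,r.current_tool_pos(),r.current_torque())
r.set_gripper(.5);r.sleep(.1)
print(r.current_contact_force(),r.current_t())
r.move_linear(t+[0,0,.16],vel=.15)
Qb=q(down,dy(-14.4));b=np.array([.465,-.2345,.117])
r.move_to(b+[0,0,.1],Qb)
print(r.current_t())
for k in("scene","top"):
    d=optics.get_image(k);np.savez(k+"2.npz",**d)
    cv2.imwrite(f"pics/{k}2.png",cv2.resize(d["pixels"][120:280,140:490],None,fx=2.2,fy=2.2)[:,:,::-1])
    C=cloud(d)
    # tray cover
    m=mask(d,"red",(385,140,470,220) if k=="scene" else (150,195,240,290));P=C[m];print(k,m.sum(),np.median(P,0))
    tp=P[abs(P[:,2]-.034)<.006];print(" cover top",tp.mean(0),cv2.minAreaRect(np.float32(tp[:,:2]*1000)))
    # neck face in mouth frame
    A=C.reshape(-1,3)-mouth;L=np.c_[A@mx,A@my,A@n];f=L[(abs(L[:,2])<.004)&(abs(L[:,0])<.04)&(abs(L[:,1])<.06)]
    print(" face",len(f),np.median(f[:,2]),cv2.minAreaRect(np.float32(f[:,:2]*1000)))
```

```text
0.062 7.017510963388045 [0.4558 0.3219 0.0626] [-0.2154  0.3709  0.0314]
[ 0.1917 -0.2758  0.2705] 10.1917
13.0083
scene 591 [0.4834 0.311  0.0328]
 cover top [0.4661 0.3143 0.0335] ((456.487548828125, 319.47479248046875), (68.21446990966797, 102.2136459350586), 82.34976196289062)
 face 277 -0.0010523193048178287 ((0.23514556884765625, 0.3638763427734375), (88.38031768798828, 57.15507507324219), 89.4122314453125)
top 730 [0.4562 0.3129 0.0348]
 cover top [0.4564 0.3188 0.0346] ((455.701171875, 321.15069580078125), (67.65382385253906, 94.84796905517578), 80.68220520019531)
 face 552 0.0004391787961235259 ((-0.7576866149902344, -0.40423583984375), (85.17781829833984, 58.3292236328125), 89.85305786132812)
```

View pics/scene2.png

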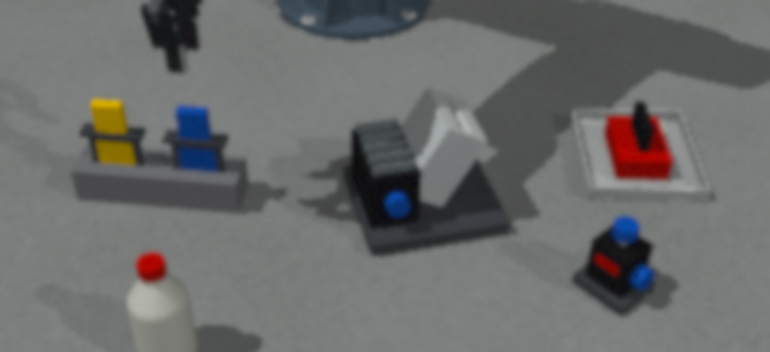

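View pics/top2.png

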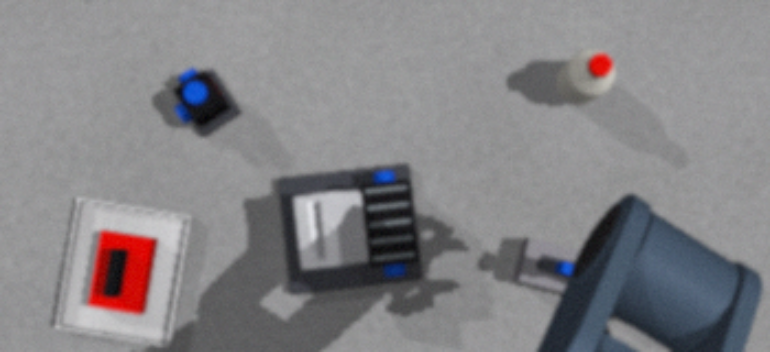

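The cover lies flat in the tray with its handle up and is well centred. The neck face fits my mouth estimate to about 1 mm. Now I'll take the blue slide.

Run:
```python
from poses import *
from cell import r,optics
b=np.array([.465,-.2345,.117])
r.move_linear(b,vel=.08);print(r.current_contact_force())
r.set_gripper(0,45)
print(r.current_opening(),r.current_finger_force(),r.current_contact_force(),r.current_tool_pos())
r.move_linear(b+[0,0,.02],vel=.04);print(r.current_contact_force())
r.move_linear(b+[0,0,.18],vel=.12);print(r.current_contact_force(),r.current_t())
r.move_to(mouth+.19*n,q(-n,-mx))
r.move_linear(mouth+.130*n,vel=.08)
r.sleep(.2);print(r.current_contact_force(),r.current_tool_pos(),r.current_t())
for k in("scene","top"):
    d=optics.get_image(k);np.savez(k+"3.npz",**d)
    cv2.imwrite(f"pics/{k}3.png",cv2.resize(d["pixels"][100:250,260:430],None,fx=4,fy=4,interpolation=cv2.INTER_CUBIC)[:,:,::-1])
    C=cloud(d);m=mask(d,"blue",(300,100,420,195) if k=="scene" else (230,180,300,270))
    A=C[m]-mouth;L=np.c_[A@mx,A@my,A@n];L=L[(abs(L[:,0])<.03)&(abs(L[:,1])<.06)&(L[:,2]>0)];print(k,len(L),np.percentile(L,[2,50,98],axis=0))
```

```text
[ 0.4227  0.1734 -0.2931]
0.15856072039508662 44.424076080322266 [-0.6838  0.3486  4.3757] [ 0.4651 -0.2346  0.1174]
[ 0.3756  0.4917 -1.9091]
[ 0.4048  0.3869 -1.3931] 17.0
[ 0.1608  0.0865 -1.7744] [0.502  0.1314 0.2449] 19.5667
scene 347 [[-0.0023 -0.0214  0.0319]
 [ 0.0051  0.0077  0.0729]
 [ 0.0082  0.0209  0.1431]]
top 337 [[ 0.002  -0.0227  0.0291]
 [ 0.0043 -0.0031  0.0656]
 [ 0.0096  0.0213  0.1455]]
```

View pics/scene3.png

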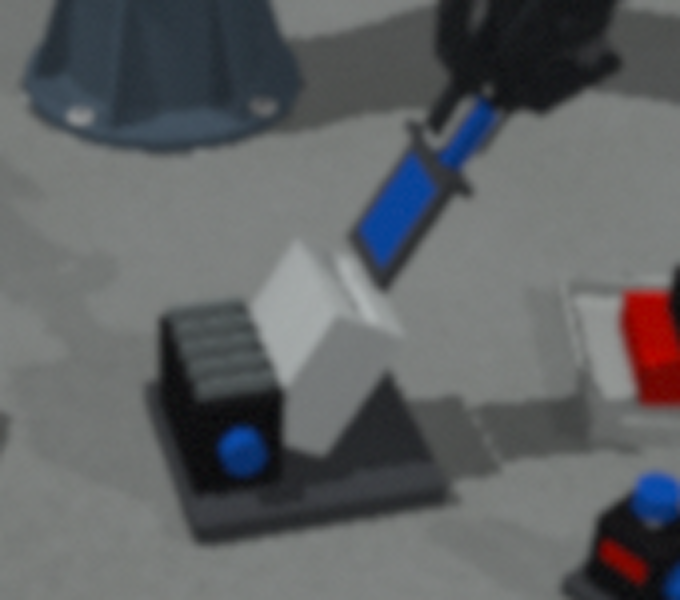

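View pics/top3.png

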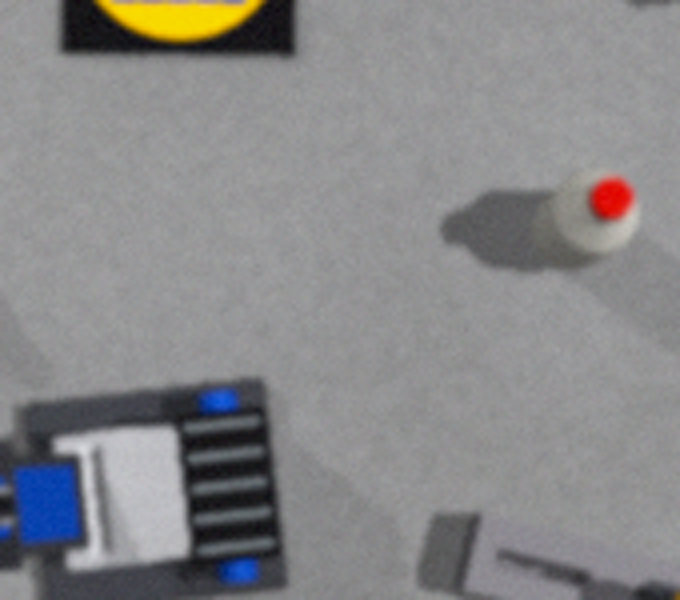

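The slide is in hand with the blade tip just outside the slot. It is centred within 1 mm in both views, so I'll insert in force-watched steps.

```bash
cat > ins.py <<'E'
from poses import *
from cell import r
M=np.c_[mx,my,n]
r.move_linear(mouth+.116*n,vel=.06);r.sleep(.2);f0=r.current_contact_force()
off=np.zeros(2);s=.116
while s>.029:
    s-=.002 if s>.040 or s<=.0 else .001
    r.move_linear(mouth+M@[off[0],off[1],s],vel=.04)
    f=M.T@(r.current_contact_force()-f0)
    if abs(f[0])>2 or abs(f[1])>2: off+=np.clip(f[:2]*.0001,-.0005,.0005)   # yield to side load
    if np.abs(f).max()>2:print(round(s,3),f,off*1000,M.T@r.current_torque())
    if f[2]>12:break
print(s,f,off,r.current_tool_pos(),r.current_opening(),r.current_t())
E
python3 ins.py
```

```text
0.032 [ 0.4296 -3.5162  7.9406] [ 0.043  -0.3516] [-0.3003  0.3746 -0.0504]
0.031 [-1.0653 -5.8517 18.336 ] [-0.0636 -0.8516] [-0.7787  0.4999  0.0325]
0.03099999999999993 [-1.0653 -5.8517 18.336 ] [-0.0001 -0.0009] [0.5079 0.0826 0.16  ] 0.15547627450910467 32.0
```

It seated at the expected depth of 32 mm with a clean rise in force. I'll release, retreat and check.

Run:
```python
from poses import *
from cell import r,optics
p=r.current_tool_pos()
r.set_gripper(.45);r.sleep(.1)
r.move_linear(np.array(p)+.11*n,vel=.12)
r.move_to([.40,.0,.33],q(down,dy(81.5)))
r.sleep(.3);print(r.current_t(),r.current_contact_force())
ims=[]
for k in("scene","top"):
    d=optics.get_image(k);np.savez(k+"4.npz",**d);ims.append(d["pixels"][120:265,150:470])
    C=cloud(d);m=mask(d,"blue",(300,100,420,195) if k=="scene" else (230,180,310,270))
    A=C[m]-mouth;L=np.c_[A@mx,A@my,A@n];L=L[(abs(L[:,0])<.03)&(abs(L[:,1])<.06)&(L[:,2]>0)];print(k,len(L),np.percentile(L,[2,50,98],axis=0) if len(L) else 0)
cv2.imwrite("pics/end.png",cv2.resize(np.vstack(ims),None,fx=2,fy=2,interpolation=cv2.INTER_CUBIC)[:,:,::-1])
```

```text
34.6 [0.5031 0.888  0.2723]
scene 173 [[-0.0023 -0.014   0.0083]
 [ 0.0071  0.0074  0.028 ]
 [ 0.0093  0.0195  0.0458]]
top 198 [[-0.0058 -0.018   0.0047]
 [ 0.0063 -0.0015  0.0352]
 [ 0.0096  0.0156  0.049 ]]
```

View pics/end.png

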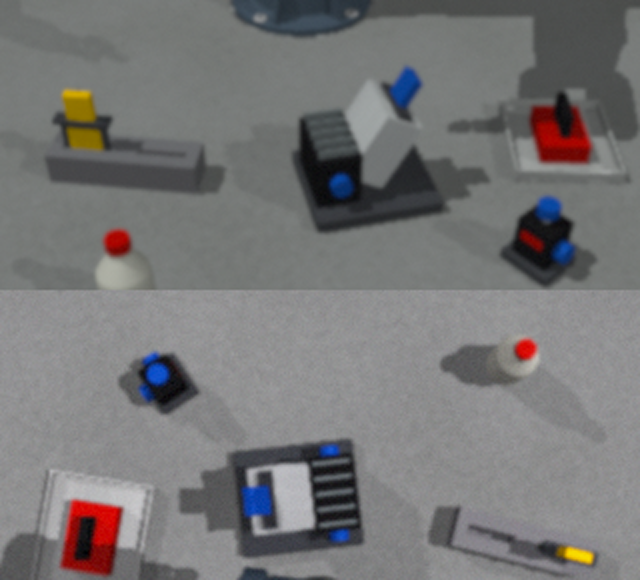

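The blue slide is home: its grip top stands about 46 mm above the face, as it should. The cover is in the tray, and the other things are where they were.

```bash
python3 -c "
from cell import r
print(r.hand_in(),r.current_t())"
```

```text
the job is handed in; nothing more can be done
the job is handed in; nothing more can be done
```

I handed the job in at about 35 s of the 66 s allowed: the red cover lies flat in the tray with its handle up, the blue slide is fully home in the neck, and the yellow slide, positioner and bottle look undisturbed; no verdict came back.

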